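# Stack the handled tote on the docked parts bin

## Robot

A 6-joint arm with a two-finger parallel gripper is mounted at the origin on the work surface; the furniture and walls round the work are solid. World frame = base frame: x ahead of the robot, y to its left, z up, the work surface at z = 0. Lengths are in m, angles in degrees, forces in N, time in s.
With the tool pointing down it reaches from about 0.4 to 0.825 m from the base axis. Payload 7 kg.
Tool frame: the origin (TCP) lies midway between the tips of the shut fingers; the grasp point (between the pads) lies r.grasp_offset behind it (r.grasp_offset is the distance from the TCP to the grasp point, in m); z points along the fingers, y is the direction in which the jaws open and shut (so a half turn about z gives the same grasp; the last joint's range is limited). The gripper opens to 88 mm and grips with 3 to 60 N. Pads are 19 mm wide; open, the fingers measure 130 mm over their backs; the gripper's body (78 mm by 193 mm) begins 47 mm behind the grasp point.
Start: joints at [81.48, 20.546, 0.682, 0, -70.136, -16.507], TCP at [0.286, 0.612, 0.227] pointing down, gripper open.
Joint ranges: [-176.03, 176.03], [-82.01, 121.73], [-58.28, 71.71], [-173.87, 95.51], [-174.79, -0.11], [-173.66, 173.66]. Speed limits (degrees/s): [136.94, 136.94, 172.46, 180, 180, 180].

## Interface

Orientations are given as [roll, pitch, yaw] about the fixed x, y, z axes, in that order (R = Rz(yaw) Ry(pitch) Rx(roll)).
In Python, from plant import status, imaging, r gives the robot as it stands.
- The arm moves only by the tool apply_moves, never from a script. Its argument "moves" is a list of rows, each a list of 6 numbers: the shift along the tool's x, y, z in units of 200 mm (1.0 is 200 mm), then the turn, a rotation vector about the tool's x, y, z in units of 90 degrees (1.0 is 90 degrees). In form: [[tx, ty, tz, rx, ry, rz], ...]. A call has 1 to 12 rows; each row is the pose to reach, as a shift and turn from the pose measured when the call began, along the tool's axes at that moment; what a row does not reach only later rows make up. A row lasts 1/8 s, in which the tool goes at most 62.5 mm and 10.7 degrees, less where a joint would pass 70% of its speed; a pose out of reach is approached as far as the arm can. A call with a number of a shift or a turn outside -1 to 1 is refused whole. A call with a gripper value outside its range is refused whole. "hand" is the closure, from -1 (fully open) to 1 (shut), set as the call begins (left out, the last holds). The fingers move at their own pace and stop on an object; "grip_force" is the grip in N (left out, the last holds). Time passes only in rows, so rows that repeat a pose let the fingers close. It gives the time, the measured TCP pose, the force and the opening at its end, in the units of the state.
- status.get_state(): the state, without advancing time (a new reading comes with each control period).
- imaging.capture(name): name is "side" or "top"; returns (picture, depth): 480x640x3 uint8, blue, green, red; 480x640 float32, m along the optical axis (not along the pixel's ray), 0 where there is no reading.
- imaging.camera_info(name): a dict with "fx", "fy", "cx", "cy" (pixels), "T" (4x4, takes a point from camera to world coordinates). Camera axes: x right, y up, looking along -z (the intrinsics and any distortion apply to the point x, -y, -z); pixel columns grow to the right and rows downward; lengths in m; the calibration is good to about 2 mm. A picture is of the moment at which its call begins. camera_info takes no time and is no camera call.
- r.close_job(): hands the job in, once; it reports no verdict.
The state is a dict: "time_s": time; "joints": joint angles; "qd": joint speeds; "joint_torque": joint torques, N m; "tcp_pos": TCP position; "eef_rot": TCP orientation; "contact_force": force on the tool from outside, world axes, zero at the start; "moment": the same for the moment, N m; "gripper_width": finger opening in m.
Only numpy, scipy, OpenCV 4.12 (cv2) and the standard library are available. Lean on these libraries where they do the work, as an engineer would, in place of code of your own. Each camera call takes 0.05 s, during which the arm holds its last target.

## Task

The grey handled tote stands the way round in which it would nest down into the parts bin on the dock and squash the fittings in it. Turn the tote half a turn and stack it on top of that bin, feeling along the bin's rim until all four feet have dropped into their shallow pockets, so that it stands level and fully home; then let go. Never press or push the tote against the bin with more than 20 N, and do not knock over the steel sample cylinder.

Things in the scene. Friction and masses are not known exactly. Their poses are not given: they have to be found in the camera images.
- tote_handle (a point): Centre of the handle bar of the loose grey plastic tote (0.16 to 0.26 kg). Axes: x along the tote's length, z up. The bar runs along the tote's y, 12 mm thick (x), 64 mm long, 14 mm high; take it from above across the 12 mm. This point lies 73 mm above the tote's underside, centred. Body 116 x 68 mm, walls 45 mm high, rim 127 x 79 mm.
- tote: The same tote; origin at the centre of its underside. Four feet, 14 mm long in x, stick out sideways from its long sides (y from 34 to 47 mm either way), undersides 4 mm above the tote's underside: wide-set on the +y side (x = +50 and -50 mm), close-set on the -y side (x = +17 and -17 mm).
- dock: Fixed dock 200 x 124 mm carrying the open grey bin with two brass fittings. Origin on the worktop under the dock's centre, x along its rails, z up. The bin's carriage is clamped tight anywhere within 10 mm either way along dock x: NOT REPORTED, find it by feel or sight. Across (y) the bin is centred and square. Bin 140 x 110 mm, rim 78 mm above the worktop.
- dock_rim (a point): Fixed point at rim height over the dock's centre. A flat ledge 14 mm wide runs at rim height along each long side, inner edges 76 mm apart: the tote's round-edged bottom (68 wide) hangs 4 mm down between them while its feet ride on them; the end walls are 14 mm lower. Handle centre above the worktop: riding on the rim 147 mm, home in the pockets 141 mm, nested (on the fittings) under 132 mm.
- dock_screw (a point): Head of the clamp screw on the dock's -y side. From the bin's own centre, pockets 18 mm long, 6 mm deep at x = +17, -17 on the bin's +y ledge and +50, -50 on its -y ledge: they fit a tote whose x is opposite to dock x. Openings 20 mm long at +50, -50 (+y side) and +17, -17 (-y side) pass right through: a tote with x along dock x nests. Over 27 mm off-centre, feet run off.
- dock_spring (a point): Point under the dock's centre, 23 mm up, where rubber springs carry the bin. It yields downward from about 6 N (tote weight included), then 1 mm per newton, hard after 8 mm (14 N), and rises again when the load goes. As the feet slide over the pockets under load the bin springs up and the load drops sharply.
- sample_mid (a point): Steel sample cylinder standing upright near the back right, loose, 49 mm across, 176 mm tall; this point is half-way up.

How it is judged:
By the outcome, as a careful person would: the job done as asked, in the order asked, and still so for the second after the job is handed in, with the robot touching nothing.
It also fails if it takes over 61 s, if anything falls off the work surface, if the arm or the gripper's body presses on something with over 40 N, if the wrist force passes 120 N, or if a joint passes its speed limit or range.

## Working session

There is one attempt and no reset: what is moved stays moved. The work goes in short steps, Python scripts to look and compute and a tool call to move; the robot and the scene stay as the last step left them, time stands still between calls to the robot, and variables do not carry over. Pictures are saved under pics/ and viewed, and the job is handed in when it is done.

Besides the shell and the picture viewer there is one more tool, called after "Call:" in YAML: its name, and indented under it one key for each argument. apply_moves: Moves the arm, as the interface text tells. Its arguments: {"type":"object","properties":{"moves":{"type":"array","items":{"type":"array","items":{"type":"number"}}},"hand":{"type":"number"},"grip_force":{"type":"number"}},"required":["moves"]}

```bash
mkdir -p pics; ls; python3 - <<'E'
from plant import status, imaging, r
import cv2,numpy as np
print(r.grasp_offset, status.get_state())
for n in("side","top"):
    p,d=imaging.capture(n); cv2.imwrite(f"pics/{n}0.png",p); np.savez(f"{n}0.npz",p=p,d=d); print(n,imaging.camera_info(n), (d>0).mean())
E
```

```text
pics
0.0188 {'time_s': 0.0, 'joints': array([ 8.14825875e+01,  2.05905982e+01,  6.32280603e-01, -1.97692477e-02,
       -7.01345056e+01, -1.65069622e+01]), 'qd': array([0.10771439, 0.02042781, 0.0210234 , 0.06484562, 0.0273427 ,
       0.0498989 ]), 'joint_torque': array([-3.23967433e-04, -5.82719386e+01,  2.93048698e+01,  6.99651048e+00,
        6.95231327e-03, -1.63349623e-04]), 'tcp_pos': array([0.28534559, 0.61117542, 0.22562189]), 'eef_rot': array([ 1.79905722e+02, -8.55822872e-03, -2.50311007e+01]), 'contact_force': array([-0.0046669 , -0.42872575, -0.26919778]), 'moment': array([ 0.02431016, -0.04468831, -0.02057257]), 'gripper_width': 0.08745749542478415}
side {'fx': 538.0745645253609, 'fy': 538.0745645253609, 'cx': 325.3100984308883, 'cy': 247.10661251154366, 'T': array([[-0.9976753 ,  0.04053648, -0.05477948,  0.48361783],
       [-0.06778726, -0.50785104,  0.85877367,  0.75482773],
       [ 0.00699185,  0.86049063,  0.50941829,  0.581578  ],
       [ 0.        ,  0.        ,  0.        ,  1.        ]])} 0.9961751302083334
top {'fx': 513.4077491565113, 'fy': 513.4077491565113, 'cx': 321.5398571467181, 'cy': 232.91396940389458, 'T': array([[-0.01031116,  0.9875924 , -0.15670016,  0.36782074],
       [-0.99979331, -0.00743627,  0.01892167, -0.05066601],
       [ 0.01752164,  0.15686287,  0.98746495,  0.94106936],
       [ 0.        ,  0.        ,  0.        ,  1.        ]])} 0.9961588541666667
```

View pics/side0.png

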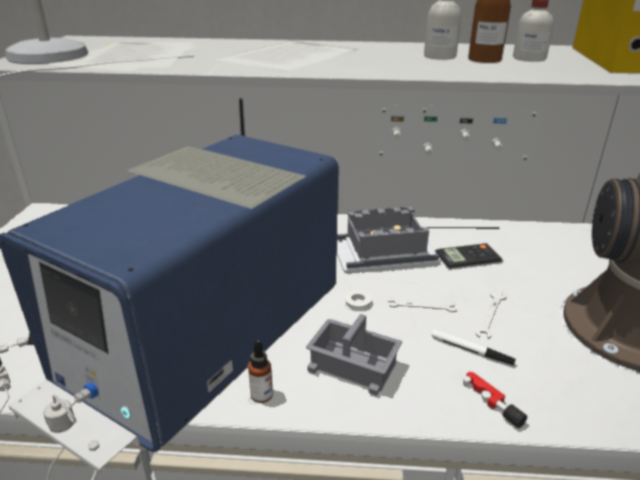

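View pics/top0.png

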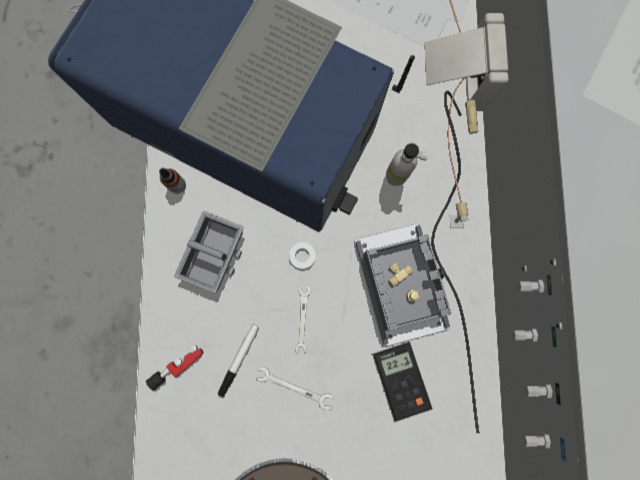

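```bash
cat > h.py <<'E'
import numpy as np,cv2
from plant import status, imaging, r
def cloud(n,d):
    c=imaging.camera_info(n); v,u=np.mgrid[0:480,0:640]
    X=(u-c['cx'])/c['fx']*d; Y=-(v-c['cy'])/c['fy']*d
    P=np.stack([X,Y,-d,np.ones_like(d)],-1)@c['T'].T
    return P[...,:3]
def cast(n,u,v,z):
    c=imaging.camera_info(n); T=c['T']
    w=T[:3,:3]@np.array([(u-c['cx'])/c['fx'],-(v-c['cy'])/c['fy'],-1.]); o=T[:3,3]
    return o+w*(z-o[2])/w[2]
def proj(n,p):
    c=imaging.camera_info(n); T=c['T']; q=T[:3,:3].T@(np.array(p)-T[:3,3])
    return c['cx']+c['fx']*q[0]/-q[2], c['cy']-c['fy']*q[1]/-q[2]
E
python3 - <<'E'
from h import *
for n in("side","top"):
    z=np.load(f"{n}0.npz"); P=cloud(n,z['d']); np.save(f"{n}P.npy",P)
    if n=="top":
        for nm,(a,b,c,d) in dict(tote=(190,310,160,260),dock=(210,360,340,470),bott=(130,220,370,440)).items():
            cv2.imwrite(f"pics/{nm}.png",cv2.resize(z['p'][a:b,c:d],None,fx=5,fy=5,interpolation=cv2.INTER_CUBIC)) if nm!="dock" else cv2.imwrite(f"pics/{nm}.png",cv2.resize(z['p'][a:b,c:d],None,fx=4,fy=4,interpolation=cv2.INTER_CUBIC))
        for u,v in [(400,165),(411,150),(220,75),(320,225),(370,75),(60,60),(348,203),(495,40),(460,60),(172,180),(207,250),(360,275),(447,270),(230,250),(400,270)]:
            print(u,v,P[v,u].round(4))
    else:
        cv2.imwrite("pics/sd.png",cv2.resize(z['p'][190:290,320:460],None,fx=5,fy=5,interpolation=cv2.INTER_CUBIC))
E
```

```text
400 165 [ 0.6102 -0.1971  0.1235]
411 150 [ 0.6186 -0.2057  0.1759]
220 75 [0.6987 0.0756 0.2666]
320 225 [ 0.517  -0.0646  0.0865]
370 75 [ 0.6989 -0.1339  0.2655]
60 60 [0.7221 0.2988 0.2651]
348 203 [ 0.5589 -0.114   0.0671]
495 40 [ 0.8255 -0.3645  0.1358]
460 60 [ 0.8063 -0.313   0.1031]
172 180 [0.6033 0.1939 0.0617]
207 250 [0.4768 0.1259 0.08  ]
360 275 [ 0.4386 -0.1386 -0.0018]
447 270 [ 4.462e-01 -2.992e-01  1.000e-04]
230 250 [0.4807 0.0927 0.0463]
400 270 [ 0.4431 -0.2044  0.0465]
```

View pics/dock.png

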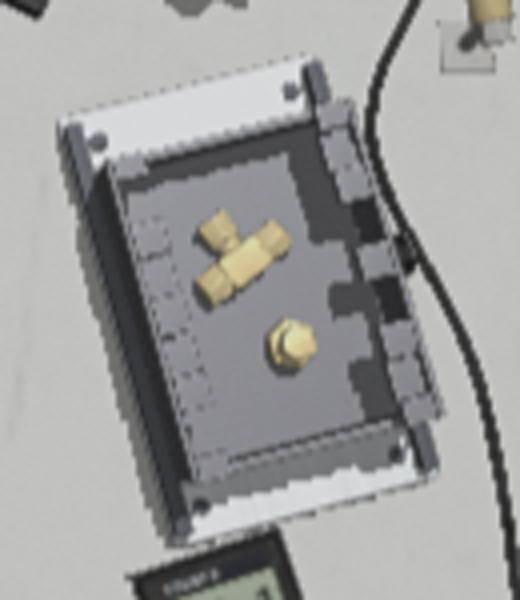

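View pics/tote.png

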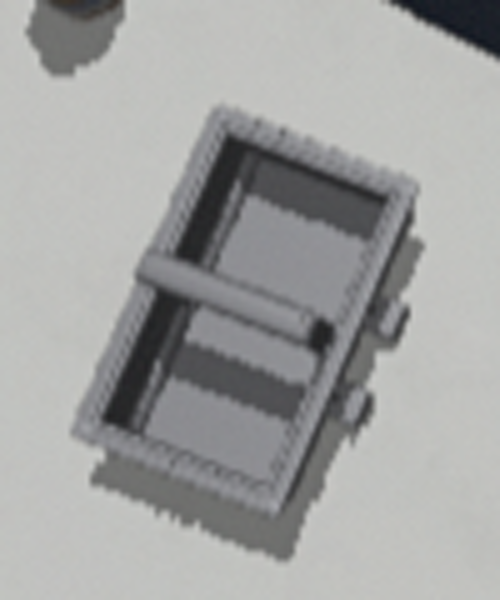

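View pics/bott.png

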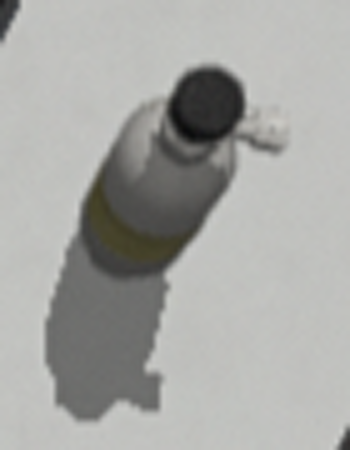

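View pics/sd.png

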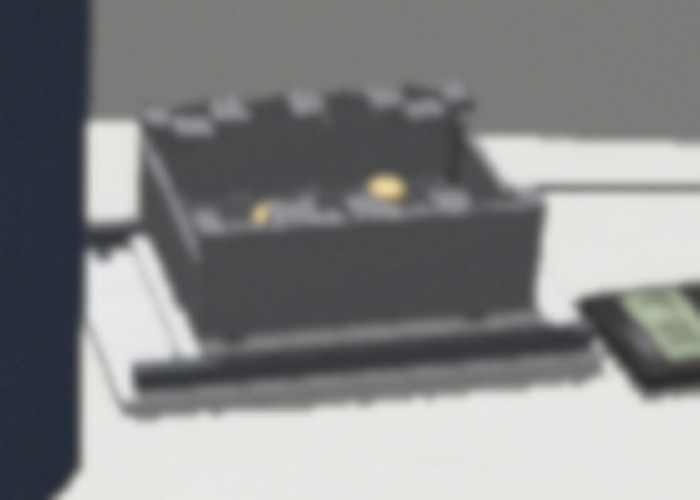

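```bash
python3 - <<'E'
from h import *
T=np.load("topP.npy"); S=np.load("sideP.npy")
def sel(P,b):
    m=np.ones(P.shape[:2],bool)
    for i in range(3): m&=(P[...,i]>b[i][0])&(P[...,i]<b[i][1])
    return P[m],m
for n,P in(("top",T),("side",S)):
    h,m=sel(P,((.4,.56),(.03,.19),(.07,.09))); print(n,"handle",len(h),h.mean(0).round(4), np.median(h[:,2]))
    rc=cv2.minAreaRect((h[:,:2]*1000).astype(np.float32)); print(rc)
    a,ma=sel(P,((.4,.58),(.03,.19),(.040,.05))); print("rim",len(a),cv2.minAreaRect((a[:,:2]*1000).astype(np.float32)))
    L,ml=sel(P,((.33,.56),(-.33,-.10),(.074,.083))); print("ledge",len(L),cv2.minAreaRect((L[:,:2]*1000).astype(np.float32)))
    a,ma=sel(P,((.33,.56),(-.33,-.10),(.008,.03))); print("base",len(a),cv2.minAreaRect((a[:,:2]*1000).astype(np.float32)))
    np.save(n+"L.npy",L)
    b,mb=sel(P,((.4,1.2),(-.3,.6),(.255,.29))); print("box",len(b),cv2.boxPoints(cv2.minAreaRect((b[:,:2]*1000).astype(np.float32))))
    c,_=sel(P,((.55,.66),(-.25,-.17),(.165,.19)));print("cyl",len(c),c.mean(0) if len(c) else 0)
    # fine height maps of dock
    H=np.zeros((440,480),np.uint8)
    q,mq=sel(P,((.33,.55),(-.33,-.09),(-.01,.1)))
    x=((.55-q[:,0])*2000).astype(int);y=((-.09-q[:,1])*2000).astype(int)
    H=np.zeros((440,480,3),np.uint8)
    col=cv2.applyColorMap(np.clip(q[:,2]/.09*255,0,255).astype(np.uint8).reshape(-1,1),cv2.COLORMAP_JET)[:,0]
    for i,j,k in zip(x,y,col): cv2.circle(H,(int(j),int(i)),1,tuple(int(t) for t in k),-1)
    cv2.imwrite(f"pics/H{n}.png",H)
E
```

```text
top handle 277 [0.4793 0.1293 0.0784] 0.07867891662105175
((479.7994384765625, 130.19163513183594), (63.80183792114258, 12.024381637573242), 68.02684783935547)
rim 1057 ((504.7971496582031, 116.94465637207031), (93.12677764892578, 189.41915893554688), 60.88229751586914)
ledge 919 ((421.8758544921875, -212.2290496826172), (139.77037048339844, 110.62434387207031), 14.15159797668457)
base 2722 ((436.6708984375, -236.39320373535156), (213.10525512695312, 194.36952209472656), 7.686339855194092)
box 41955 [[ 504.6552   -82.22974]
 [ 719.63715 -197.45291]
 [ 936.50836  207.18262]
 [ 721.5264   322.4058 ]]
cyl 181 [ 0.61964568 -0.20620297  0.17362914]
side handle 297 [0.4791 0.1348 0.077 ] 0.07775050176356046
((478.6431579589844, 130.6623992919922), (65.93696594238281, 12.34887409210205), 68.15785217285156)
rim 1216 ((503.7603759765625, 116.3233642578125), (92.35453796386719, 191.04669189453125), 61.43251037597656)
ledge 393 ((421.7421875, -212.48886108398438), (140.10968017578125, 115.04734802246094), 13.925107955932617)
base 1301 ((423.5879821777344, -206.76905822753906), (191.5625457763672, 124.55472564697266), 11.7637300491333)
box 24648 [[ 503.5746   -86.03395]
 [ 719.4136  -199.63795]
 [ 934.839    209.65407]
 [ 719.       323.25806]]
cyl 0 0
```

View pics/Htop.png

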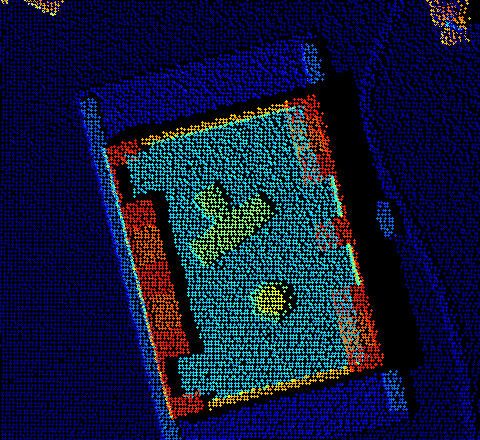

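View pics/Hside.png

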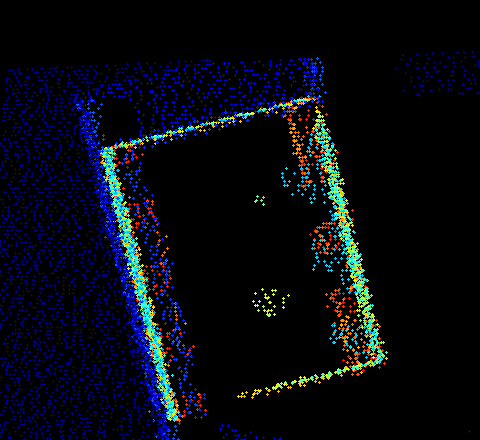

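```bash
cat >> h.py <<'E'
from scipy.spatial.transform import Rotation as Ro
def delta(p,yaw,quiet=0):
    """p = TCP target"""
    s=status.get_state(); R=Ro.from_euler('xyz',s['eef_rot'],degrees=True)
    G=Ro.from_euler('xyz',[180,0,yaw],degrees=True)
    t=R.inv().apply(np.array(p)-s['tcp_pos'])/.2
    w=(R.inv()*G).as_rotvec(degrees=True)/90
    print("d",t.round(4),w.round(4),"t",round(s['time_s'],2))
def st():
    s=status.get_state()
    for k in('time_s','joints','tcp_pos','eef_rot','contact_force','moment','gripper_width'): print(k,np.round(s[k],4))
E
python3 -c "
from h import *
delta([.4793,.1303,.13],-111.9)"
```

```text
d [1.8959 1.7677 0.4814] [ 7.000e-04 -8.000e-04  9.652e-01] t 0.1
```

Call:
apply_moves:
  moves:
    - [0.95,0.89,0,0,0,0.5]
    - [0.95,0.89,0,0,0,0.5]
    - [0.95,0.89,0,0,0,0.5]
    - [0.95,0.89,0,0,0,0.5]
    - [0.95,0.89,0,0,0,0.5]
  hand: -0.1

```text
time_s: 0.72
tcp_pos: [0.3828, 0.3662, 0.2262]
eef_rot: [179.9, -0.1, -70.4]
contact_force: [0.2, 1.2, -0.7]
gripper_width: 0.0491
```

```bash
python3 -c "
from h import *
st();delta([.4793,.1303,.13],-111.9)"
```

```text
time_s 0.725
joints [ 6.49527e+01  6.91420e+00 -1.75211e+01 -5.50000e-03 -6.56645e+01
 -4.53218e+01]
tcp_pos [0.3828 0.3662 0.2262]
eef_rot [ 1.799263e+02 -6.750000e-02 -7.037130e+01]
contact_force [ 0.2354  1.2463 -0.6972]
moment [ 0.1572 -0.0052  0.0187]
gripper_width 0.0491
d [ 1.2725 -0.0588  0.4824] [ 0.0005 -0.001   0.4614] t 0.72
```

Call:
apply_moves:
  moves:
    - [0.9,-0.04,0,0,0,0.46]
    - [0.9,-0.04,0,0,0,0.46]
    - [0.9,-0.04,0,0,0,0.46]
    - [0.9,-0.04,0,0,0,0.46]
    - [0.9,-0.04,0,0,0,0.46]

```text
time_s: 1.35
tcp_pos: [0.451, 0.1991, 0.2263]
eef_rot: [180.0, -0.1, -111.8]
contact_force: [-1.0, 0.5, 0.3]
gripper_width: 0.0485
```

```bash
python3 -c "
from h import *
st();delta([.4793,.1303,.12],-111.9)"
```

```text
time_s 1.35
joints [ 4.67291e+01  3.26480e+00 -2.16308e+01  2.01000e-02 -6.52055e+01
 -6.84888e+01]
tcp_pos [0.451  0.1991 0.2263]
eef_rot [ 1.799799e+02 -1.007000e-01 -1.117512e+02]
contact_force [-0.9635  0.4657  0.3177]
moment [ 0.0919 -0.1039  0.0102]
gripper_width 0.0485
d [ 0.2663 -0.259   0.5318] [ 0.0002 -0.0011  0.0017] t 1.35
```

Call:
apply_moves:
  moves:
    - [0.266,-0.26,0.25,0,0,0]
    - [0.266,-0.26,0.53,0,0,0]
    - [0.266,-0.26,0.53,0,0,0]
    - [0.266,-0.26,0.53,0,0,0]
    - [0.266,-0.26,0.53,0,0,0]

```text
time_s: 1.98
tcp_pos: [0.4806, 0.1319, 0.1221]
eef_rot: [-179.9, 0.0, -111.6]
contact_force: [-0.3, -0.3, 1.5]
gripper_width: 0.048
```

```bash
python3 -c "
from h import *
st();delta([.4793,.1303,.0545],-111.9)
for n in('side','top'):
  p,d=imaging.capture(n); 
  u,v=map(int,proj(n,[.4793,.1303,.08])); cv2.imwrite(f'pics/{n}1.png',cv2.resize(p[v-70:v+70,u-80:u+80],None,fx=4,fy=4)); print(n,u,v)
"
```

```text
time_s 1.975
joints [ 38.0337   9.5024 -29.5692   0.0836 -50.8624 -59.681 ]
tcp_pos [0.4806 0.1319 0.1221]
eef_rot [-1.799107e+02  2.420000e-02 -1.115946e+02]
contact_force [-0.2965 -0.2935  1.5032]
moment [ 0.1191 -0.1167  0.0228]
gripper_width 0.048
d [0.0101 0.0038 0.3381] [-0.001   0.0003  0.0034] t 1.98
side 354 325
top 204 248
```

View pics/side1.png

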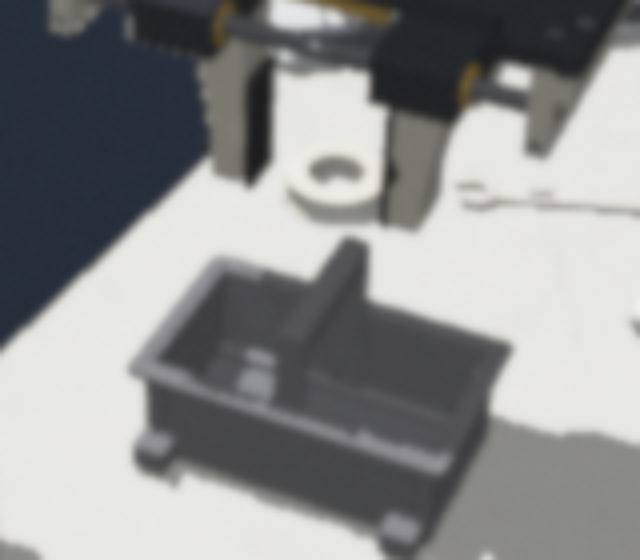

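The fingers (crop 235,170 and 405,215) straddle the handle (345,245). The wide-set feet face the side camera. Next I lower and grip.

Call:
apply_moves:
  moves:
    - [0.01,0.004,0.2,0,0,0.003]
    - [0.01,0.004,0.338,0,0,0.003]
    - [0.01,0.004,0.338,0,0,0.003]
    - [0.01,0.004,0.338,0,0,0.003]

```text
time_s: 2.58
tcp_pos: [0.48, 0.131, 0.0559]
eef_rot: [-179.8, 0.1, -111.8]
contact_force: [0.2, 0.4, 0.6]
gripper_width: 0.048
```

Call:
apply_moves:
  moves:
    - [0,0,0,0,0,0]
    - [0,0,0,0,0,0]
    - [0,0,0,0,0,0]
    - [0,0,0,0,0,0]
    - [0,0,0,0,0,0]
  hand: 1
  grip_force: 25

```text
time_s: 3.2
tcp_pos: [0.48, 0.1309, 0.056]
eef_rot: [-179.8, 0.1, -111.8]
contact_force: [-0.8, -1.0, 2.5]
gripper_width: 0.0118
```

```bash
python3 -c "
from h import *
st();delta([.4793,.1303,.182],-111.9)
"
```

```text
time_s 3.2
joints [ 37.9952  14.4811 -34.0794   0.1141 -41.2469 -59.927 ]
tcp_pos [0.48   0.1309 0.056 ]
eef_rot [-1.798382e+02  1.288000e-01 -1.118460e+02]
contact_force [-0.7806 -1.0315  2.4722]
moment [0.0006 0.0287 0.0296]
gripper_width 0.0118
d [ 2.600e-03  1.000e-04 -6.302e-01] [-0.0018  0.0014  0.0006] t 3.2
```

Call:
apply_moves:
  moves:
    - [0,0,-0.2,0,0,0]
    - [0,0,-0.45,0,0,0]
    - [0,0,-0.7,0,0,0]
    - [0,0,-0.7,0,0,0]
    - [0,0,-0.7,0,0,0]

```text
time_s: 3.82
tcp_pos: [0.4787, 0.1305, 0.1951]
eef_rot: [-179.9, 0.1, -111.9]
contact_force: [-0.5, 0.7, -2.3]
gripper_width: 0.0118
```

```bash
python3 -c "
from h import *
st();delta([.42,.05,.195],-180)
p,d=imaging.capture('side');cv2.imwrite('pics/side2.png',p)
"
```

```text
time_s 3.825
joints [ 3.80155e+01  4.88950e+00 -2.41668e+01  3.57000e-02 -6.08041e+01
 -5.99056e+01]
tcp_pos [0.4787 0.1305 0.1951]
eef_rot [-1.799030e+02  1.051000e-01 -1.118727e+02]
contact_force [-0.5247  0.6664 -2.3306]
moment [ 0.0422 -0.0145 -0.0511]
gripper_width 0.0118
d [ 0.4829  0.1224 -0.0005] [-3.00e-04  1.70e-03  7.57e-01] t 3.83
```

View pics/side2.png

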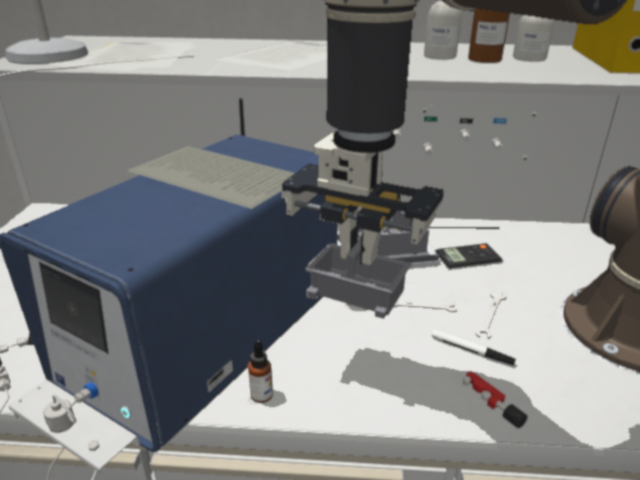

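The tote (355,275) is lifted and level. I turn it to the halfway yaw, clear of the instrument.

Call:
apply_moves:
  moves:
    - [0.2,0.05,0,0,0,0.1]
    - [0.35,0.09,0,0,0,0.2]
    - [0.48,0.12,0,0,0,0.3]
    - [0.48,0.12,0,0,0,0.4]
    - [0.48,0.12,0,0,0,0.5]
    - [0.48,0.12,0,0,0,0.6]
    - [0.48,0.12,0,0,0,0.7]
    - [0.48,0.12,0,0,0,0.757]
    - [0.48,0.12,0,0,0,0.757]
    - [0.48,0.12,0,0,0,0.757]

```text
time_s: 5.12
tcp_pos: [0.4201, 0.0499, 0.1937]
eef_rot: [-180.0, -0.0, -179.9]
contact_force: [0.4, -1.3, -2.1]
gripper_width: 0.0117
```

```bash
python3 -c "
from h import *
st();delta([.42,-.21,.195],-180)
"
```

```text
time_s 5.125
joints [ 3.376500e+01 -2.518100e+00 -3.200420e+01  3.050000e-02 -6.054860e+01
 -1.236677e+02]
tcp_pos [0.4201 0.0499 0.1937]
eef_rot [-1.799587e+02 -1.410000e-02 -1.798877e+02]
contact_force [ 0.4116 -1.2824 -2.0542]
moment [ 0.0354 -0.1248 -0.0318]
gripper_width 0.0117
d [ 0.0028 -1.2995 -0.0057] [-0.0005 -0.0002  0.0012] t 5.12
```

Call:
apply_moves:
  moves:
    - [0,-0.25,0,0,0,0]
    - [0,-0.5,0,0,0,0]
    - [0,-0.75,0,0,0,0]
    - [0,-1.0,0,0,0,0]
    - [0,-1.0,0,0,0,0]

```text
time_s: 5.75
tcp_pos: [0.4197, -0.1528, 0.1932]
eef_rot: [-179.9, -0.1, 179.9]
contact_force: [0.2, 0.5, -2.2]
gripper_width: 0.0118
```

```bash
python3 -c "
from h import *
st();delta([.4218,-.2123,.195],-256)
"
```

```text
time_s 5.75
joints [ 5.47210e+00  8.32000e-02 -2.95592e+01  6.15000e-02 -6.04597e+01
 -9.55733e+01]
tcp_pos [ 0.4197 -0.1528  0.1932]
eef_rot [-1.799369e+02 -9.650000e-02  1.799291e+02]
contact_force [ 0.2273  0.4506 -2.1717]
moment [ 0.3036 -0.2011  0.0093]
gripper_width 0.0118
d [-0.0108 -0.2974 -0.0084] [-1.300e-03 -4.000e-04  8.437e-01] t 5.75
```

Call:
apply_moves:
  moves:
    - [-0.01,-0.2,0,0,0,0]
    - [-0.01,-0.297,0,0,0,0.1]
    - [-0.01,-0.297,0,0,0,0.2]
    - [-0.01,-0.297,0,0,0,0.3]
    - [-0.01,-0.297,0,0,0,0.4]
    - [-0.01,-0.297,0,0,0,0.5]
    - [-0.01,-0.297,0,0,0,0.6]
    - [-0.01,-0.297,0,0,0,0.7]
    - [-0.01,-0.297,0,0,0,0.8]
    - [-0.01,-0.297,0,0,0,0.844]
    - [-0.01,-0.297,0,0,0,0.844]
    - [-0.01,-0.297,0,0,0,0.844]

```text
time_s: 7.25
tcp_pos: [0.4217, -0.2119, 0.1932]
eef_rot: [-179.9, 0.0, 104.1]
contact_force: [0.1, -0.6, -2.1]
gripper_width: 0.0118
```

```bash
python3 -c "
from h import *
st();delta([.4218,-.2123,.14],-256)
for n in('side','top'):
  p,d=imaging.capture(n); np.savez(f'{n}3.npz',p=p,d=d)
  u,v=map(int,proj(n,[.4218,-.2123,.1])); cv2.imwrite(f'pics/{n}3.png',cv2.resize(p[max(v-75,0):v+75,u-95:u+95],None,fx=4,fy=4)); print(n,u,v)
  P=cloud(n,d); f=lambda a:a[(a[:,0]>.3)&(a[:,0]<.56)&(a[:,1]<-.08)&(a[:,1]>-.34)]
  q=P.reshape(-1,3); q=f(q)
  for lo,hi in((.176,.186),(.205,.216)):
    s=q[(q[:,2]>lo)&(q[:,2]<hi)]; print(lo,len(s), cv2.minAreaRect((s[:,:2]*1000).astype(np.float32)) if len(s)>5 else '')
"
```

```text
time_s 7.25
joints [-2.643300e+00  2.699800e+00 -2.686630e+01  7.290000e-02 -6.054200e+01
 -1.632766e+02]
tcp_pos [ 0.4217 -0.2119  0.1932]
eef_rot [-1.798782e+02  2.960000e-02  1.041160e+02]
contact_force [ 0.1266 -0.5908 -2.0605]
moment [-0.0819 -0.105  -0.017 ]
gripper_width 0.0118
d [-0.002   0.0008  0.2658] [-0.0014  0.0003  0.0013] t 7.25
side 387 209
0.176 507 ((420.6042175292969, -207.62355041503906), (127.1636734008789, 85.5655288696289), 13.8650484085083)
0.205 193 ((420.97930908203125, -202.2685546875), (39.35757827758789, 52.965091705322266), 43.643287658691406)
top 410 280
0.176 278 ((377.712646484375, -199.38198852539062), (45.82135009765625, 40.60912322998047), 14.303125381469727)
0.205 0
```

View pics/side3.png

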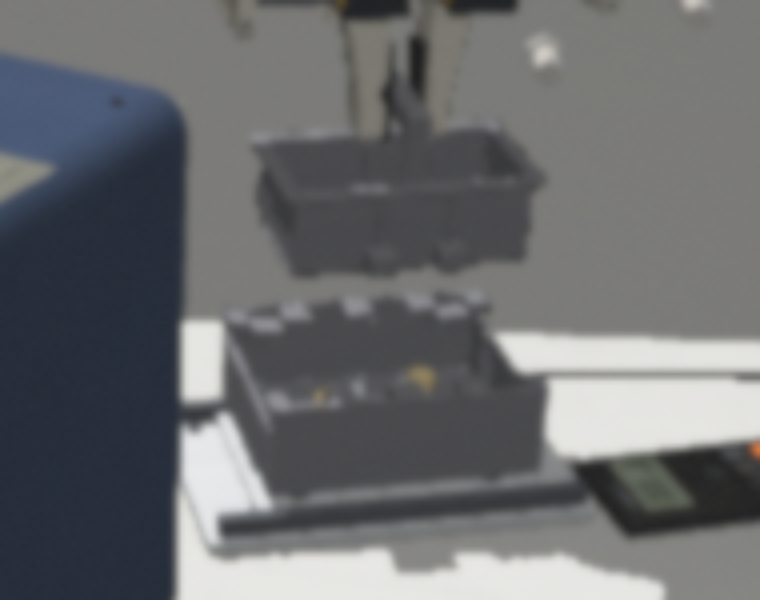

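View pics/top3.png

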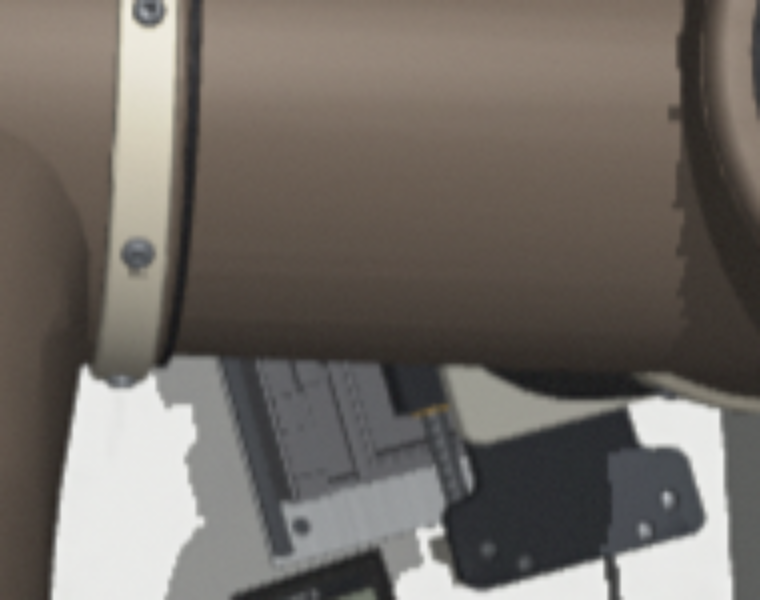

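Orientation is correct: the close-set feet (crop 380,260 and 452,255) face the dock's +y ledge. Along dock x the tote and bin centres agree. Now I descend gently.

Call:
apply_moves:
  moves:
    - [-0.002,0,0.15,0,0,0]
    - [-0.002,0,0.25,0,0,0]
    - [-0.002,0,0.29,0,0,0]
    - [-0.002,0,0.29,0,0,0]
    - [-0.002,0,0.29,0,0,0]

```text
time_s: 7.98
tcp_pos: [0.4223, -0.2126, 0.136]
eef_rot: [-179.9, 0.1, 104.1]
contact_force: [-0.2, -0.6, -1.5]
gripper_width: 0.0114
```

```bash
python3 -c "
from h import *
st();delta([.4218,-.2123,.130],-256)
p,d=imaging.capture('side');n='side'; u,v=map(int,proj(n,[.4218,-.2123,.08])); cv2.imwrite('pics/side4.png',cv2.resize(p[max(v-75,0):v+75,u-95:u+95],None,fx=4,fy=4))
"
```

```text
time_s 7.975
joints [-2.721200e+00  6.177400e+00 -3.146000e+01  1.026000e-01 -5.239200e+01
 -1.632595e+02]
tcp_pos [ 0.4223 -0.2126  0.136 ]
eef_rot [-1.799484e+02  6.930000e-02  1.040819e+02]
contact_force [-0.1723 -0.5568 -1.4886]
moment [-0.0156 -0.2307 -0.0008]
gripper_width 0.0114
d [ 0.0022 -0.0018  0.0302] [-0.0006  0.0008  0.0009] t 7.97
```

View pics/side4.png

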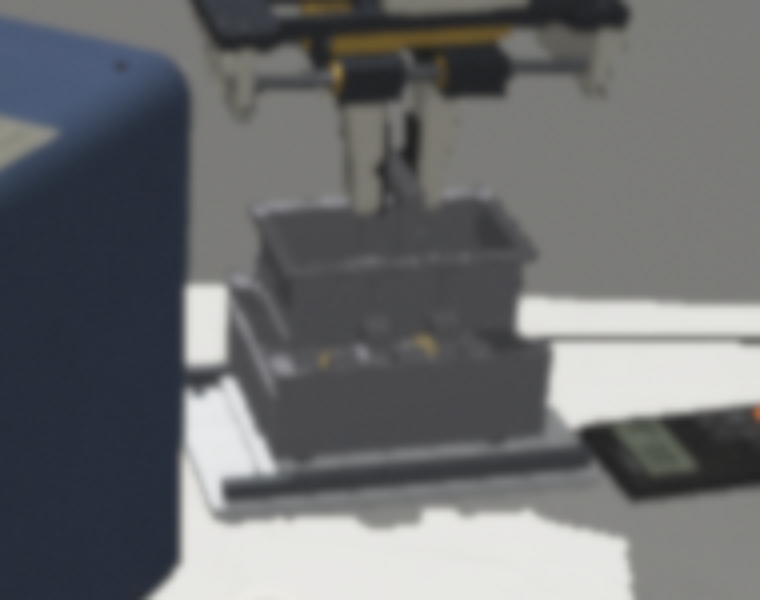

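```bash
python3 -c "
from h import *
n='side'; u0,v0=map(int,proj(n,[.4218,-.2123,.08]));print(u0,v0)
a=np.radians(14);U=np.array([np.cos(a),np.sin(a),0]);V=np.array([-np.sin(a),np.cos(a),0]);c=np.array([.4218,-.2123,0])
def cr(p): 
  q=proj(n,p); return np.round([(q[0]-u0+95)*4,(q[1]-v0+75)*4],0)
z=.136+.017-.073
print('foot bottoms outer',[cr(c+U*x+V*.047+[0,0,z+.004]) for x in(.017,-.017)],'foot top?',[cr(c+U*x+V*.047+[0,0,z+.012]) for x in(.017,-.017)])
print('ledge outer ends',[cr(c+U*x+V*.055+[0,0,.078]) for x in(.07,-.07)])
print('ledge far outer ends',[cr(c+U*x-V*.055+[0,0,.078]) for x in(.07,-.07)])
print('tote near rim corners',[cr(c+U*x+V*.0395+[0,0,z+.045]) for x in(.0635,-.0635)],[cr(c+U*x-V*.0395+[0,0,z+.045]) for x in(.0635,-.0635)])
"
```

```text
386 218
foot bottoms outer [array([376., 343.]), array([444., 337.])] foot top? [array([377., 328.]), array([445., 323.])]
ledge outer ends [array([272., 371.]), array([553., 348.])]
ledge far outer ends [array([224., 268.]), array([482., 249.])]
tote near rim corners [array([282., 267.]), array([539., 248.])] [array([246., 197.]), array([488., 180.])]
```

Call:
apply_moves:
  moves:
    - [0.002,-0.002,0.01,0,0,0]
    - [0.002,-0.002,0.02,0,0,0]
    - [0.002,-0.002,0.03,0,0,0]
    - [0.002,-0.002,0.03,0,0,0]

```text
time_s: 8.52
tcp_pos: [0.4216, -0.2123, 0.1298]
eef_rot: [-179.9, 0.1, 104.1]
contact_force: [-0.6, -0.6, -1.9]
gripper_width: 0.0114
```

```bash
python3 -c "
from h import *
st();delta([.4218,-.2123,.124],-256)"
```

```text
time_s 8.525
joints [-2.686400e+00  6.545600e+00 -3.199370e+01  9.730000e-02 -5.150660e+01
 -1.632986e+02]
tcp_pos [ 0.4216 -0.2123  0.1298]
eef_rot [-1.799342e+02  5.970000e-02  1.040756e+02]
contact_force [-0.6292 -0.5792 -1.8938]
moment [-0.0994 -0.1786  0.0104]
gripper_width 0.0114
d [-0.0002  0.0009  0.0292] [-0.0007  0.0007  0.0008] t 8.53
```

Call:
apply_moves:
  moves:
    - [0,0,0.008,0,0,0]
    - [0,0,0.014,0,0,0]
    - [0,0,0.014,0,0,0]

```text
time_s: 8.9
tcp_pos: [0.4215, -0.2123, 0.1269]
eef_rot: [-179.9, 0.1, 104.1]
contact_force: [0.2, 0.3, -1.0]
gripper_width: 0.0123
```

```bash
python3 -c "
from h import *
st()"
```

```text
time_s 8.9
joints [-2.68780e+00  6.75200e+00 -3.22103e+01  9.64000e-02 -5.10979e+01
 -1.63299e+02]
tcp_pos [ 0.4215 -0.2123  0.1269]
eef_rot [-1.799208e+02  5.450000e-02  1.040738e+02]
contact_force [ 0.1794  0.2683 -0.9967]
moment [-0.0496 -0.0912 -0.009 ]
gripper_width 0.0123
```

Call:
apply_moves:
  moves:
    - [0,0,0.006,0,0,0]
    - [0,0,0.01,0,0,0]
    - [0,0,0.01,0,0,0]

```text
time_s: 9.28
tcp_pos: [0.4215, -0.2123, 0.1249]
eef_rot: [-179.9, 0.1, 104.1]
contact_force: [0.3, -0.9, -1.6]
gripper_width: 0.0117
```

Call:
apply_moves:
  moves:
    - [0,0,0.005,0,0,0]
    - [0,0,0.008,0,0,0]
    - [0,0,0.008,0,0,0]

```text
time_s: 9.65
tcp_pos: [0.4216, -0.2124, 0.1237]
eef_rot: [-179.9, 0.1, 104.1]
contact_force: [-2.1, 0.6, 4.3]
gripper_width: 0.0117
```

```bash
cat > lk.py <<'E'
from h import *
import sys
k=sys.argv[1]
st()
n='side'; p,d=imaging.capture(n); np.savez(f'side{k}.npz',p=p,d=d)
u,v=map(int,proj(n,[.4218,-.2123,.08])); cv2.imwrite(f'pics/side{k}.png',cv2.resize(p[v-75:v+75,u-95:u+95],None,fx=4,fy=4,interpolation=cv2.INTER_CUBIC))
P=cloud(n,d).reshape(-1,3); c=np.array([.4218,-.2123]);a=np.radians(14)
Q=P.copy(); Q[:,0]=(P[:,0]-c[0])*np.cos(a)+(P[:,1]-c[1])*np.sin(a); Q[:,1]=-(P[:,0]-c[0])*np.sin(a)+(P[:,1]-c[1])*np.cos(a)
m=(abs(Q[:,0])<.09)&(abs(Q[:,1])<.07)
Q=Q[m]
for nm,b in dict(nearrimL=(-.06,-.03,.035,.042),nearrimM=(-.02,.02,.035,.042),nearrimR=(.03,.06,.035,.042),farrimA=(-.06,-.03,-.043,-.034),farrimB=(.03,.06,-.043,-.034),endA=(-.064,-.058,-.03,.03),endB=(.058,.064,-.03,.03)).items():
    s=Q[(Q[:,0]>b[0])&(Q[:,0]<b[1])&(Q[:,1]>b[2])&(Q[:,1]<b[3])&(Q[:,2]>.095)&(Q[:,2]<.13)]
    print(nm,len(s),np.percentile(s[:,2],[50,80,95]).round(4) if len(s) else '')
s=Q[(Q[:,2]>.106)&(Q[:,2]<.12)]; print('rim ext',np.percentile(s[:,0],[1,99]).round(4),np.percentile(s[:,1],[1,99]).round(4), cv2.minAreaRect((s[:,:2]*1000).astype(np.float32)))
E
python3 lk.py 5
```

```text
time_s 9.65
joints [-2.693800e+00  6.983700e+00 -3.246170e+01  1.160000e-01 -5.059510e+01
 -1.632998e+02]
tcp_pos [ 0.4216 -0.2124  0.1237]
eef_rot [-1.799355e+02  7.410000e-02  1.040800e+02]
contact_force [-2.112   0.6303  4.3156]
moment [ 0.005   0.5207 -0.0221]
gripper_width 0.0117
nearrimL 80 [0.103  0.1103 0.1115]
nearrimM 142 [0.1061 0.112  0.1256]
nearrimR 85 [0.1022 0.1097 0.1113]
farrimA 5 [0.1105 0.1106 0.1107]
farrimB 6 [0.1099 0.1104 0.1106]
endA 37 [0.1103 0.1111 0.1115]
endB 46 [0.1101 0.1112 0.1118]
rim ext [-0.0633  0.0632] [-0.0358  0.0447] ((0.0218658447265625, 3.705425262451172), (128.01803588867188, 86.4400863647461), 0.5123888850212097)
```

View pics/side5.png

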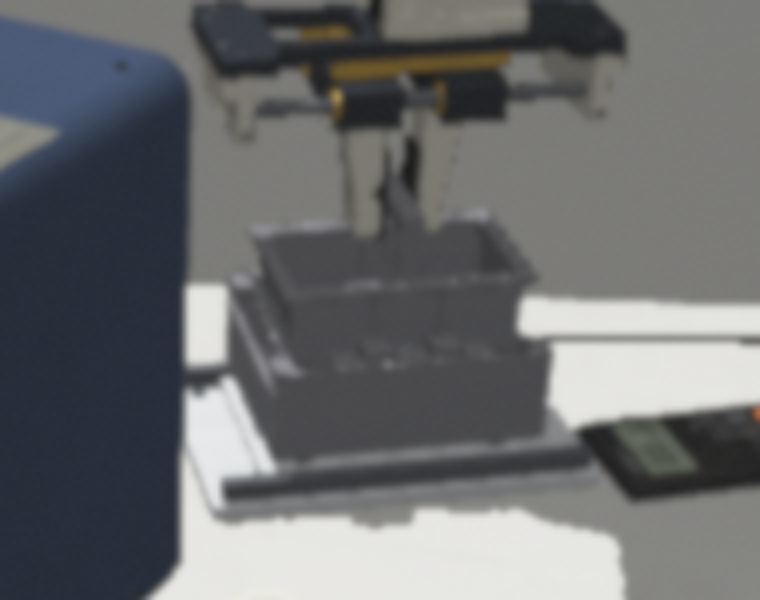

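The contact came with the handle at 141 mm, which is the home height; riding on the rim would give 147 mm. The rim is level at both ends. I release, retreat and look again.

Call:
apply_moves:
  moves:
    - [0,0,-0.002,0,0,0]
    - [0,0,-0.002,0,0,0]
    - [0,0,-0.002,0,0,0]
    - [0,0,-0.002,0,0,0]
  hand: 0

```text
time_s: 10.2
tcp_pos: [0.4216, -0.2124, 0.1239]
eef_rot: [-179.9, 0.1, 104.1]
contact_force: [0.4, -0.7, 0.6]
gripper_width: 0.0427
```

```bash
python3 lk.py 6
```

```text
time_s 10.2
joints [-2.691000e+00  6.965600e+00 -3.243670e+01  1.102000e-01 -5.064560e+01
 -1.632979e+02]
tcp_pos [ 0.4216 -0.2124  0.1239]
eef_rot [-1.799296e+02  6.780000e-02  1.040810e+02]
contact_force [ 0.4438 -0.6604  0.5934]
moment [-0.0667 -0.1776 -0.0073]
gripper_width 0.0427
nearrimL 88 [0.1028 0.1103 0.1113]
nearrimM 145 [0.1041 0.1111 0.1215]
nearrimR 93 [0.1027 0.1107 0.112 ]
farrimA 3 [0.1091 0.1093 0.1094]
farrimB 7 [0.1107 0.1109 0.1113]
endA 36 [0.1107 0.1114 0.1119]
endB 46 [0.1108 0.1115 0.1123]
rim ext [-0.0627  0.0632] [-0.0358  0.0447] ((0.11674118041992188, 4.539329528808594), (126.64677429199219, 82.61241149902344), 0.09275375306606293)
```

Unchanged after release. I raise the arm and move it clear so the top camera can see.

Call:
apply_moves:
  moves:
    - [0,0,-0.15,0,0,0]
    - [0,0,-0.4,0,0,0]
    - [0,0,-0.65,0,0,0]
    - [0,0,-0.65,0,0,0]
    - [0,0,-0.65,0,0,-0.1]
    - [0,0,-0.65,0,0,-0.2]
    - [0,0,-0.65,0,0,-0.3]
    - [0,0,-0.65,0,0,-0.4]
    - [0,0,-0.65,0,0,-0.5]
    - [0,0,-0.65,0,0,-0.6]
    - [0,0,-0.65,0,0,-0.7]
    - [0,0,-0.65,0,0,-0.8]

```text
time_s: 11.75
tcp_pos: [0.4213, -0.2121, 0.253]
eef_rot: [-179.9, -0.1, 176.4]
contact_force: [0.0, -0.1, 0.3]
gripper_width: 0.0435
```

```bash
python3 -c "
from h import *
st();delta([.42,.05,.26],-180)"
```

```text
time_s 11.75
joints [-2.66320e+00 -1.70000e-03 -2.14657e+01  7.45000e-02 -6.86577e+01
 -9.09928e+01]
tcp_pos [ 0.4213 -0.2121  0.253 ]
eef_rot [-1.799285e+02 -1.205000e-01  1.763711e+02]
contact_force [ 0.0016 -0.0579  0.3089]
moment [-0.0259 -0.2335  0.0268]
gripper_width 0.0435
d [ 0.0896  1.3072 -0.0367] [-0.0008 -0.0014 -0.0403] t 11.75
```

Call:
apply_moves:
  moves:
    - [0,0.25,0,0,0,0]
    - [0,0.5,0,0,0,0]
    - [0,0.75,0,0,0,0]
    - [0,1,0,0,0,0]
    - [0,1,0,0,0,0]

```text
time_s: 12.38
tcp_pos: [0.4339, -0.0099, 0.252]
eef_rot: [-179.9, -0.2, 176.6]
contact_force: [0.4, 0.1, -1.3]
gripper_width: 0.0439
```

Call:
apply_moves:
  moves:
    - [0.1,0.25,0,0,0,0]
    - [0.1,0.5,0,0,0,0]
    - [0.1,0.75,0,0,0,0]
    - [0.1,1,0,0,0,0]
    - [0.1,1,0,0,0,0]

```text
time_s: 13.0
tcp_pos: [0.4258, 0.1928, 0.2507]
eef_rot: [-179.9, -0.2, 176.7]
contact_force: [0.0, -0.4, -0.5]
gripper_width: 0.0438
```

```bash
python3 lk.py 7; python3 -c "
from h import *
p,d=imaging.capture('top'); np.savez('top7.npz',p=p,d=d); cv2.imwrite('pics/top7.png',p)
cv2.imwrite('pics/top7c.png',cv2.resize(p[200:360,330:480],None,fx=4,fy=3.75,interpolation=cv2.INTER_CUBIC) if 0 else cv2.resize(p[210:360,340:480],None,fx=4,fy=4,interpolation=cv2.INTER_CUBIC))
P=cloud('top',d).reshape(-1,3); c=np.array([.4218,-.2123]);a=np.radians(14)
Q=P.copy(); Q[:,0]=(P[:,0]-c[0])*np.cos(a)+(P[:,1]-c[1])*np.sin(a); Q[:,1]=-(P[:,0]-c[0])*np.sin(a)+(P[:,1]-c[1])*np.cos(a)
Q=Q[(abs(Q[:,0])<.09)&(abs(Q[:,1])<.07)]
R=Q[(Q[:,2]>.105)&(Q[:,2]<.122)]
print(cv2.minAreaRect((R[:,:2]*1000).astype(np.float32)))
for sx in(-1,1):
  for sy in(-1,1):
    s=R[(R[:,0]*sx>.045)&(R[:,1]*sy>.02)&(R[:,2]>.107)]; print(sx,sy,len(s),np.median(s[:,2]).round(4))
h=Q[(Q[:,2]>.135)&(Q[:,2]<.17)]; print('handle',cv2.minAreaRect((h[:,:2]*1000).astype(np.float32)),np.median(h[:,2]))
"
```

```text
time_s 13.0
joints [ 4.850190e+01 -2.433000e-01 -2.193480e+01 -1.009000e-01 -6.855080e+01
 -1.417168e+02]
tcp_pos [0.4258 0.1928 0.2507]
eef_rot [-179.8678   -0.2237  176.7478]
contact_force [ 0.0434 -0.4286 -0.5373]
moment [-0.0499 -0.1261 -0.0341]
gripper_width 0.0438
nearrimL 0 
nearrimM 0 
nearrimR 34 [0.1035 0.1107 0.1119]
farrimA 0 
farrimB 7 [0.1102 0.1104 0.1106]
endA 0 
endB 50 [0.1105 0.1115 0.1121]
rim ext [0.0289 0.0635] [-0.0362  0.0438] ((55.53795623779297, 2.950916290283203), (83.65486145019531, 34.22379684448242), 74.25057220458984)
((0.7529754638671875, 3.5386619567871094), (127.05242919921875, 79.93852233886719), 0.42453518509864807)
-1 -1 83 0.1119
-1 1 105 0.1116
1 -1 87 0.1116
1 1 109 0.1115
handle ((0.7704715728759766, 4.018363952636719), (12.032364845275879, 63.43373489379883), 0.0706212967634201) 0.1461743425546882
```

View pics/top7.png

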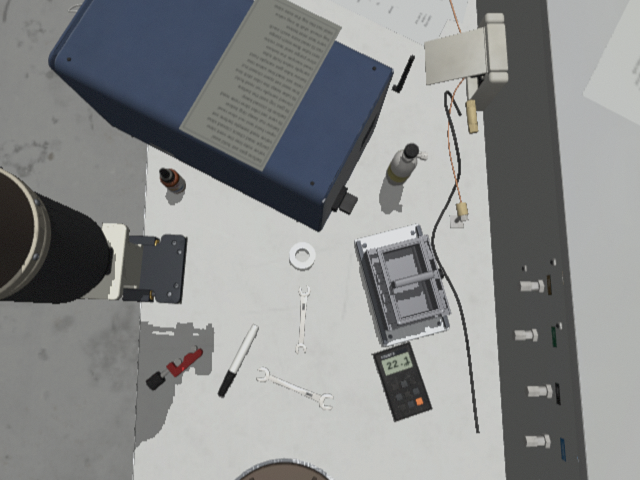

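View pics/top7c.png

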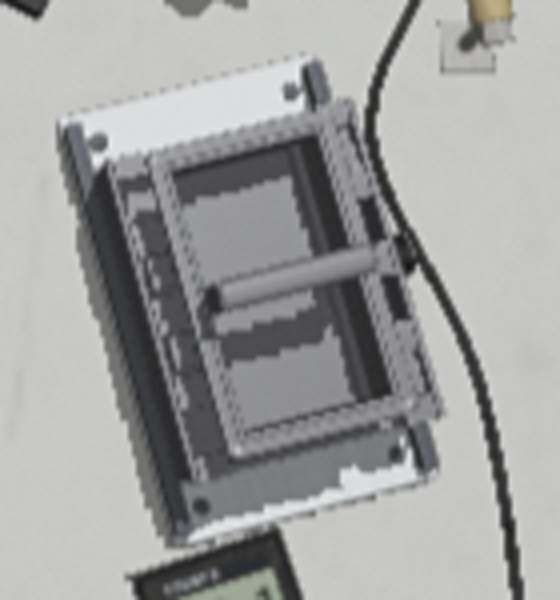

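View pics/side7.png

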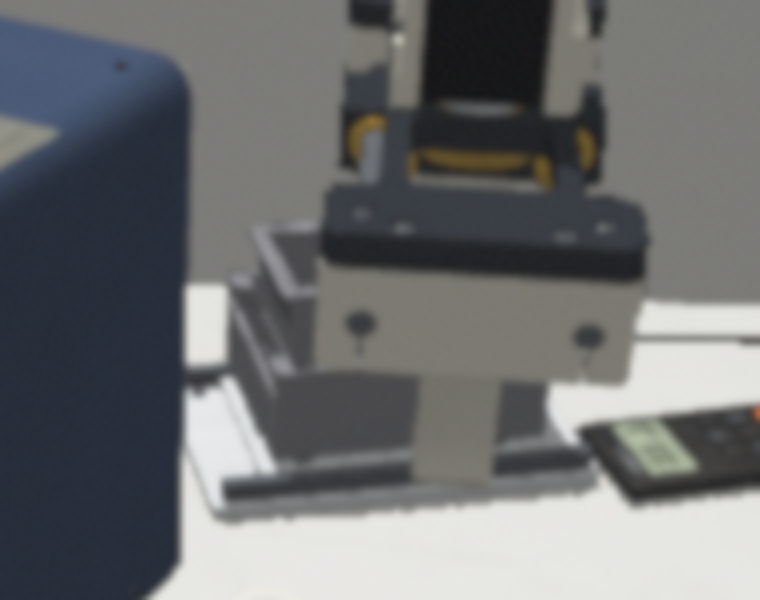

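```bash
python3 -c "
from h import *
print(r.close_job()); st()"
```

```text
the job is handed in; nothing more can be done
None
the job is handed in; nothing more can be done
```

I gripped the tote by its handle, lifted it, turned it 144° so it stood opposite to dock x, lowered it onto the bin, let go and backed away. I handed the job in at about 13 s.

**Finding the pockets:** I did not have to feel along the rim. I measured the bin's position from the depth images and came down over the pockets directly, and the feet went straight in. The first contact was with the handle at about 141 mm, which is the home height. The highest load I read against the bin was about 6.4 N, tote weight included. Force was read only at the end of each move, so a brief peak between readings could have been missed.

**Last checks, gripper clear:**
- **Height and level:** the four rim corners read 111.5–111.9 mm, so the tote is level. The handle top read 146.2 mm, against 148 mm expected for home. The camera reads about 1.4 mm low here, and riding on the rim would give 154 mm.
- **Along the dock:** the tote is within 1 mm of the bin's centre.
- **Steel cylinder:** still standing where it was.

**Off centre:** the tote sits about 3.5–4 mm towards the dock's +y side. That is within the 4 mm of play between the ledges, so I left it. The probable cause is camera calibration error, doubled by the turn.

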